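# Fetch the boxed-in brake pad

## Task

The brake pad in the white tray is boxed in between the wooden block and the blue carton. First set the block and the carton aside on the green mat, side by side and not stacked, then fetch the pad and lay it flat, brown lining upwards, between the two lugs of the aluminium holder; then put the block and the carton back in the tray, each where it stood and lined up as it was. Leave the lock nut, the piston and the instrument alone.

Things in the scene. Friction and masses are not known exactly. Their poses are not given: they have to be found in the camera images.
- block_centre (a point): plain softwood packing block, 45 x 120 x 35 mm high, lying in the tray on one side of the pad. Point at its centre, 17.5 mm above its underside. Its y axis runs along its 120 mm length, x across its 45 mm width, z up.
- carton_centre (a point): plain blue carton (the one in the tray; closed, solid), 55 x 85 x 35 mm high, lying in the tray on the other side of the pad; which of the two is on which side varies. Point at its centre, 17.5 mm above its underside. y along its 85 mm length, x across its 55 mm width, z up.
- pad_centre (a point): dark brake pad lying flat, lining up, between block and carton: steel backing plate 42 x 84 x 5 mm below, brown lining 33 x 60 x 7 mm on top of it, 12 mm high in all. Point at its centre, 6 mm above its underside. y along its 84 mm length, x across its 42 mm width, z up. Only about 3 to 16 mm is free between its long sides and its neighbours. Can be gripped across its 42 mm width at the backing plate with the fingertips 1 to 2 mm above the floor.
- tray: white fixed parts tray, 214 mm (its x) by 164 mm (its y); floor 4 mm above the worktop, rim 4 mm thick and 9 mm high. Origin at its centre, on the worktop. The three things lie in a row along its x axis, long sides along its y axis: the pad near the middle, block and carton near x = -56 and +56 mm, one each.
- mat: green fixed mat, 214 mm (its x) by 164 mm (its y), 4 mm thick, flat; the side area. Origin at its centre, on the worktop.
- holder: fixed aluminium pad holder: base plate 70 mm (its x) by 140 mm (its y), 4 mm thick, with a dark steel lug at each end (44 mm along x, 12 mm thick, 14 mm high from the worktop, inner faces at y = -51 and +51 mm). The pad lies on the plate between the lugs, its length along the holder's y axis, either way round. Origin at its centre, on the worktop.
- lock_nut: bystander: large steel lock nut lying flat, 36 x 41 x 16 mm; origin at the centre of its underside
- piston: bystander: alloy piston standing upright, 54 mm diameter, 48 mm high; origin at the centre of its underside
- speedo: bystander: round chrome instrument with dark face up, 90 mm diameter, 67 mm high; origin at the centre of its underside
Mind the look-alikes: they are no part of the job. Of the things that look like the part that bears pad_centre, the larger one is meant.

How it is judged:
On the way, in this order (a step that is already met when the one before it is completed fails the run):
1. block and carton both lie on the green mat, not stacked, with the pad still in its place in the tray (x of block_centre in the frame of mat between -0.107 and 0.107 m and y of block_centre in the frame of mat between -0.082 and 0.082 m and height (world z) of each of block_centre, carton_centre below 0.027 m and x of carton_centre in the frame of mat between -0.107 and 0.107 m and y of carton_centre in the frame of mat between -0.082 and 0.082 m and distance of pad_centre from where it was at the start of the episode below 0.03 m), for 0.2 s.
2. the pad lies flat in the holder between the lugs, with block and carton still on the mat (x of pad_centre in the frame of holder between -0.014 and 0.014 m and y of pad_centre in the frame of holder between -0.012 and 0.012 m and height (world z) of pad_centre below 0.0135 m and angle between the y axis of pad_centre and the y axis of holder, either way round below 0.2 rad and angle between pad_centre's own z axis and vertical below 0.1 rad and x of block_centre in the frame of mat between -0.107 and 0.107 m and y of block_centre in the frame of mat between -0.082 and 0.082 m and height (world z) of each of block_centre, carton_centre below 0.027 m and x of carton_centre in the frame of mat between -0.107 and 0.107 m and y of carton_centre in the frame of mat between -0.082 and 0.082 m), for 0.2 s.
At the end, for the whole second after the job is handed in: The pad lies flat in the holder (within 14 mm of its centre across, 12 mm along, 0.2 rad of its length axis); block and carton are each back within 15 mm of where they stood, flat and within 0.2 rad of the tray's y axis; all at rest and released (x of pad_centre in the frame of holder between -0.014 and 0.014 m and y of pad_centre in the frame of holder between -0.012 and 0.012 m and height (world z) of pad_centre below 0.0135 m and angle between the y axis of pad_centre and the y axis of holder, either way round below 0.2 rad and angle between each of pad_centre, block_centre, carton_centre's own z axis and vertical below 0.1 rad and distance of each of block_centre, carton_centre from where it was at the start of the episode below 0.015 m and angle between the y axis of each of block_centre, carton_centre and the y axis of tray, either way round below 0.2 rad and linear speed of each of block, carton, pad below 0.01 m/s); the robot touches nothing.
It fails at once if a bystander (lock nut, piston, instrument) is moved by more than 15 mm (distance of any of lock_nut, piston, speedo from where it was at the start of the episode above 0.015 m).
It also fails if it takes over 128 s, if anything falls off the work surface, if the arm or the gripper's body presses on something with over 40 N, if the wrist force passes 120 N, or if a joint passes its speed limit or range.

## Robot

A 6-joint arm with a two-finger parallel gripper is mounted at the origin on a cart in front of the work surface, level with it; the furniture and walls round the work are solid. World frame = base frame: x ahead of the robot, y to its left, z up, the work surface at z = 0. Lengths are in m, angles in rad, forces in N, time in s.
With the tool pointing down it reaches from about 0.3 to 0.825 m from the base axis. Payload 5.4 kg.
Tool frame: the origin (TCP) lies at the very end of the fingers, on their centre line; the grasp point (between the pads) lies 19 mm behind it; z points along the fingers, y is the line along which they close (so a half turn about z gives the same grasp; the last joint's range is limited). The gripper opens to 92 mm and grips with 3 to 60 N. Pads are 20 mm wide; open, the fingers measure 128 mm over their backs; the gripper's body (75 mm by 189 mm) begins 69 mm behind the grasp point.
Start: joints at [1.08, 0.158, 1.597, -0, 1.386, -0.21], TCP at [0.159, 0.552, 0.187] pointing down, gripper open.
Joint ranges: [-2.91, 2.91], [-0.94, 2.29], [0.18, 2.7], [-1.29, 4.43], [0.17, 2.64], [-3, 3]. Speed limits (rad/s): [2.57, 2.57, 3.14, 3.14, 3.14, 3.14].

## Interface

Orientations are given as a rotation vector (axis times angle).
In Python, from workcell import bot gives the robot as it stands. Calls block until the motion is done:
- bot.goto(position, orientation): joint-space move of the TCP to a pose.
- bot.line_to(position, rot=None, max_speed=0.15): straight line of the TCP; rot=None keeps the orientation; max_speed is the mean speed in m/s.
- bot.set_joints(angles): joint-space move.
- bot.set_gripper(opening, newtons=None): opening from 0.0 (shut) to 1.0 (fully open); newtons is the grip in N (None keeps the last); returns when the fingers have stopped.
- bot.hold(seconds).
- bot.inverse_kinematics(position, orientation): joint angles nearest the present ones, or None.
- bot.read_camera(name): name is "scene" or "top" or "wrist"; returns a dict with "pixels" (420x560x3 uint8, blue, green, red), "fx", "fy", "cx", "cy" (pixels), "R" (3x3) and "t" (3): a world point X has camera coordinates R X + t. Camera axes: x right, y down, z forward; pixel columns grow to the right and rows downward; lengths in m; the calibration is good to about 2 mm. A picture is of the moment at which its call begins. There is no depth.
A pose or a line that the arm cannot do raises bot.MotionError and nothing moves.
- bot.job_done(): hands the job in; it is judged then, once.
Readings, each from a call of its own:
- bot.current_clock(): time.
- bot.current_joints(): joint angles.
- bot.current_joint_vel(): joint speeds.
- bot.current_effort(): joint torques, N m.
- bot.current_ee_pos(): TCP position.
- bot.current_tool_rot(): TCP orientation.
- bot.current_contact_force(): force on the tool from outside, world axes, zero at the start.
- bot.current_ft_torque(): the same for the moment, N m.
- bot.current_opening(): opening from 0.0 (shut) to 1.0 (fully open).
- bot.current_grip_force(): force on a finger pad.
Only numpy, scipy, OpenCV 4.12 (cv2) and the standard library are available. Lean on these libraries where they do the work, as an engineer would, in place of code of your own. Each camera call takes 0.05 s, during which the arm holds its last target. There are 200 camera calls.

## Working session

There is one attempt and no reset: what is moved stays moved. The work goes in short steps, each a Python script; the robot and the scene stay as the last script left them, time stands still between calls to the robot, and variables do not carry over. Pictures are saved under pics/ and viewed, at most 14 in all, crops included, and the job is handed in when it is done.

```bash
mkdir -p pics; ls; python3 - <<'E'
from workcell import bot
import cv2
for n in("top","scene"):
    c=bot.read_camera(n); cv2.imwrite(f"pics/{n}0.png",c["pixels"]); print(n,c["fx"],c["cx"],c["cy"],c["R"],c["t"])
print(bot.current_tool_rot(),bot.current_clock())
E
```

```text
pics
top 535.323413961388 269.67704771324225 209.23409776069738 [[ 0.00796728 -0.99990658 -0.01110639]
 [-0.98777573 -0.00614052 -0.1557607 ]
 [ 0.15567795  0.01221161 -0.98773238]] [0.07399541 0.57194671 1.22651216]
scene 379.15197932628246 279.95720911894824 209.76873093756564 [[-0.52130536 -0.85296835 -0.026186  ]
 [-0.36893468  0.25293762 -0.89437674]
 [ 0.76949848 -0.45658247 -0.44654735]] [0.35081378 0.21920169 0.51469298]
[-4.39562643e-01 -3.11008245e+00  2.50559362e-03] 0.1
```

View pics/top0.png

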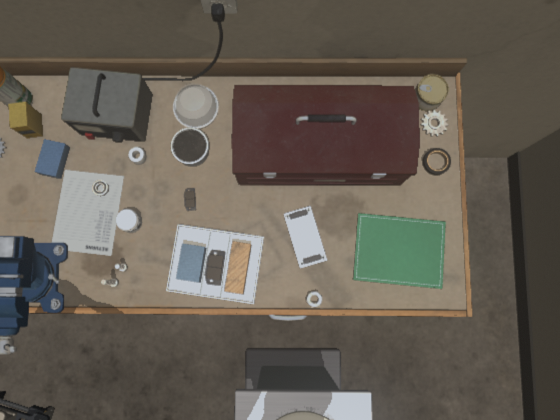

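View pics/scene0.png

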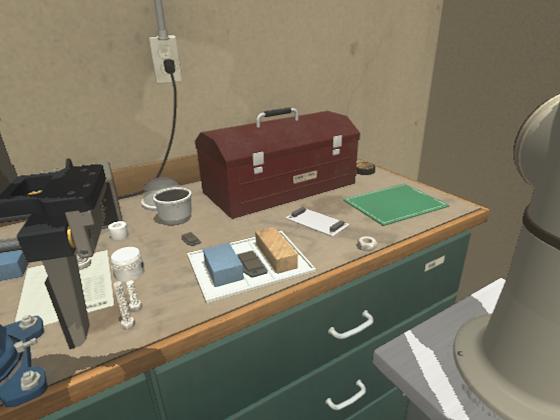

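The top view shows the tray at about (215,264), with carton (190,262), pad (215,267) and block (238,266). The holder is at (305,237), the mat at (400,250) and the nut near (315,299). There are two pad candidates: (215,267), large and in the tray, and (190,199), small and loose. There are two blue boxes: (190,262) in the tray and (52,158) outside. I take the large pad and the carton in the tray, and will confirm both in a crop.

```bash
cat > h.py <<'E'
from workcell import bot
import cv2, numpy as np
from scipy.spatial.transform import Rotation as Ro
def ray(c,uv,z):
    uv=np.atleast_2d(np.array(uv,float)); d=np.c_[(uv[:,0]-c["cx"])/c["fx"],(uv[:,1]-c["cy"])/c["fy"],np.ones(len(uv))]@c["R"]
    o=-c["R"].T@c["t"]; return o+d*((z-o[2])/d[:,2])[:,None]
def proj(c,X):
    p=np.atleast_2d(X)@c["R"].T+c["t"]; return np.c_[p[:,0]/p[:,2]*c["fx"]+c["cx"],p[:,1]/p[:,2]*c["fy"]+c["cy"]]
def rect(c,mask,z,near=None):
    """min-area rect in the world plane z of the largest blob (nearest to pixel `near`): centre, long-axis angle, sizes"""
    k=np.ones((3,3),np.uint8); mask=cv2.morphologyEx(mask.astype(np.uint8),cv2.MORPH_OPEN,k)
    cs=[q for q in cv2.findContours(mask,cv2.RETR_EXTERNAL,cv2.CHAIN_APPROX_NONE)[0] if cv2.contourArea(q)>60]
    q=max(cs,key=cv2.contourArea) if near is None else min(cs,key=lambda q:np.linalg.norm(q.reshape(-1,2).mean(0)-near))
    P=ray(c,q.reshape(-1,2),z)[:,:2]
    (cx,cy),(w,h),a=cv2.minAreaRect((P*1000).astype(np.float32)); a=np.deg2rad(a)
    if h>w: a+=np.pi/2; w,h=h,w
    a=(a+np.pi/2)%np.pi-np.pi/2
    return np.array([cx,cy])/1000,a,(round(w),round(h))
def down(close):   # tool down, closing line (tool y) along world angle `close`
    y=np.array([np.cos(close),np.sin(close),0]); z=np.array([0,0,-1.]); return Ro.from_matrix(np.c_[np.cross(y,z),y,z]).as_rotvec()
E
python3 - <<'E'
from h import *
c=bot.read_camera("top"); im=c["pixels"]; hsv=cv2.cvtColor(im,cv2.COLOR_BGR2HSV); H,S,V=cv2.split(hsv)
yy,xx=np.mgrid[:420,:560]; box=lambda a,b,d,e:(xx>a)&(xx<b)&(yy>d)&(yy<e)
print("mat",rect(c,(H>60)&(H<90)&(S>100)&box(330,470,190,310),.004))
print("carton",rect(c,(H>95)&(H<120)&(S>70)&box(165,215,225,300),.039))
print("block",rect(c,(H>8)&(H<22)&(S>100)&box(215,260,230,300),.039))
print("pad",rect(c,(V<90)&(S<140)&box(200,232,240,295),.012,(215,267)))
print("tray",rect(c,((S<60)&(V>150)|(H>95)&(H<120)&(S>70)|(V<90))&box(160,270,220,306),.009))
print("holder",rect(c,(S<50)&(V>110)&box(280,332,200,272),.004))
for u in [(315,299),(128,220),(190,146),(137,155)]: print(u,ray(c,u,.02)[0])
a=cv2.resize(im[185:310,120:340],None,fx=3.6,fy=3.6,interpolation=cv2.INTER_CUBIC); cv2.imwrite("pics/crop1.png",a)
E
```

```text
Traceback (most recent call last):
  File "h.py", line 13, in rect
    q=max(cs,key=cv2.contourArea) if near is None else min(cs,key=lambda q:np.linalg.norm(q.reshape(-1,2).mean(0)-near))
      ~~~^^^^^^^^^^^^^^^^^^^^^^^^
ValueError: max() iterable argument is empty
```

```bash
cat > m.py <<'E'
from h import *
c=bot.read_camera("top"); im=c["pixels"]; hsv=cv2.cvtColor(im,cv2.COLOR_BGR2HSV); H,S,V=cv2.split(hsv)
a=cv2.resize(im[185:310,120:340],None,fx=3.6,fy=3.6,interpolation=cv2.INTER_CUBIC); cv2.imwrite("pics/crop1.png",a)
for u,v in [(400,250),(190,262),(238,266),(215,267),(172,290),(305,237),(270,260),(299,214)]: print((u,v),hsv[v,u])
yy,xx=np.mgrid[:420,:560]; box=lambda a,b,d,e:(xx>a)&(xx<b)&(yy>d)&(yy<e)
def t(n,*a):
    try: print(n,rect(c,*a))
    except ValueError: print(n,"none")
t("mat",(H>60)&(H<90)&(S>60)&box(330,470,190,310),.004)
t("carton",(H>95)&(H<120)&(S>60)&box(165,215,225,300),.039)
t("block",(H>8)&(H<22)&(S>80)&box(215,260,230,300),.039)
t("pad",(V<90)&(S<140)&box(200,232,240,295),.012,(215,267))
t("holder",(S<50)&(V>110)&box(280,332,200,272),.004)
for u in [(315,299),(128,220),(190,146),(137,155)]: print(u,ray(c,u,.02)[0])
E
python3 m.py
```

```text
(400, 250) [ 70  88 134]
(190, 262) [103  54 151]
(238, 266) [ 16  87 188]
(215, 267) [17 28 82]
(172, 290) [ 90   2 153]
(305, 237) [106  16 206]
(270, 260) [ 17  47 148]
(299, 214) [ 12  13 100]
mat (array([ 0.48073517, -0.23469954]), np.float64(1.479176794235391), (210, 160))
carton none
block (array([0.43451114, 0.15253598]), np.float64(-0.14640035670827167), (116, 42))
pad none
holder (array([ 0.49639481, -0.00199529]), np.float64(0.3252031613729425), (171, 99))
(315, 299) [ 0.36170297 -0.03025354  0.02      ]
(128, 220) [0.54684369 0.42143892 0.02      ]
(190, 146) [0.73250186 0.2767236  0.02      ]
(137, 155) [0.70894046 0.40713399 0.02      ]
```

View pics/crop1.png

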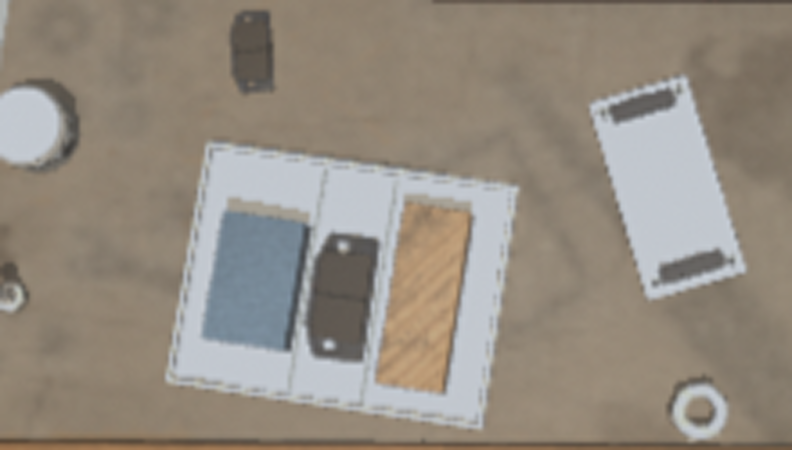

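The crop confirms it. The large pad lies between carton and block at crop (343,297), and the small look-alike is at crop (252,50). Next, wrist views from above the tray, holder and mat.

```bash
cat >> h.py <<'E'
def best(p,close):
    """orientation (of the two half turns) whose IK keeps joint 6 nearest zero"""
    o=[(abs(q[5]),down(a)) for a in (close,close+np.pi) if (q:=bot.inverse_kinematics(p,down(a))) is not None]
    return min(o,key=lambda s:s[0])[1]
def go(x,y,z,close): bot.goto([x,y,z],best([x,y,z],close))
E
python3 - <<'E'
from h import *
import pickle
for n,(x,y) in {"tray":(.42,.21),"holder":(.45,0.03)}.items():
    go(x,y,.33,1.42); c=bot.read_camera("wrist"); pickle.dump(c,open(n+".pkl","wb")); cv2.imwrite(f"pics/w_{n}.png",c["pixels"])
    print(n,bot.current_joints().round(2) if hasattr(bot.current_joints(),'round') else bot.current_joints(),proj(c,[[.43,.21,0],[.48,0,0]]),-c["R"].T@c["t"])
E
```

```text
tray [ 0.21 -0.17  1.65  0.    1.67 -1.21] [[279.69044845 176.18306549]
 [165.89992818 221.9412386 ]] [0.35158108 0.22129553 0.52703038]
holder [-0.2  -0.23  1.69  0.    1.67  1.52] [[178.12246161 196.75724076]
 [294.73131403 149.06089346]] [0.51781219 0.0203578  0.52734628]
```

View pics/w_tray.png

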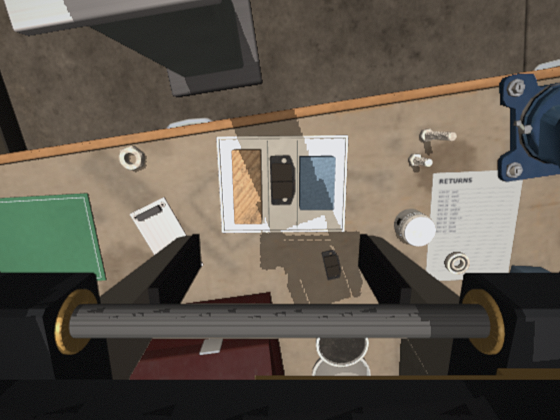

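View pics/w_holder.png

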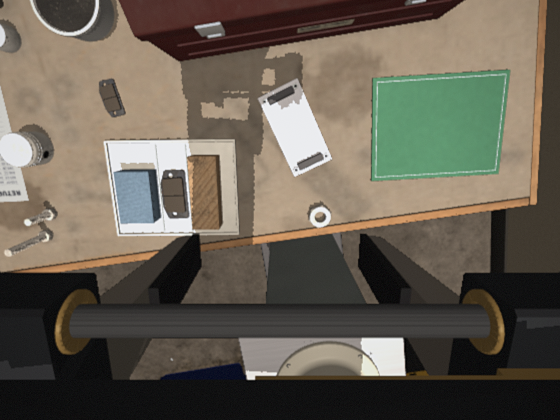

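The wrist tray view shows block (246,187), pad (283,180) and carton (317,183). The holder view shows the holder at (295,128), the mat at (440,125) and a round ring at (319,215). Now measuring from these pictures.

```bash
cat > m2.py <<'E'
from h import *
import pickle
yy,xx=np.mgrid[:420,:560]; box=lambda a,b,d,e:(xx>a)&(xx<b)&(yy>d)&(yy<e)
def t(n,c,*a):
    try: print(n,rect(c,*a))
    except ValueError: print(n,"none")
A,B=[pickle.load(open(f,"rb")) for f in("tray.pkl","holder.pkl")]
for c,bl,ca,pa in((A,box(222,268,138,232),box(292,344,138,228),box(266,297,145,215)),(B,box(184,234,145,236),box(107,162,145,236),box(158,190,155,225))):
    H,S,V=cv2.split(cv2.cvtColor(c["pixels"],cv2.COLOR_BGR2HSV))
    t("block",c,(H>8)&(H<25)&(S>95)&bl,.039); t("carton",c,(H>90)&(H<125)&(S>45)&ca,.039); t("pad",c,(V<105)&pa,.010)
H,S,V=cv2.split(cv2.cvtColor(B["pixels"],cv2.COLOR_BGR2HSV))
t("mat",B,(H>55)&(H<90)&(S>60)&box(350,540,50,200),.004)
hb=box(254,334,72,182)
t("holder",B,(S<40)&(V>130)&hb,.004)
lug=(V<75)&(S<60)&hb
t("lug1",B,lug,.014,(284,94)); t("lug2",B,lug,.014,(312,161))
H,S,V=cv2.split(cv2.cvtColor(A["pixels"],cv2.COLOR_BGR2HSV))
t("tray",A,((S<40)&(V>110)|(H>90)&(H<125)&(S>45)|(V<80))&box(210,355,130,238),.009)
E
python3 m2.py
```

```text
block (array([0.43427924, 0.15650903]), np.float64(-0.14909534257337764), (117, 44))
carton (array([0.44321582, 0.26728326]), np.float64(-0.13462638837097707), (83, 53))
pad (array([0.43547287, 0.21315073]), np.float64(-0.13932367190165884), (83, 40))
block (array([0.43601355, 0.1525733 ]), np.float64(-0.14739597948179828), (117, 48))
carton (array([0.44665125, 0.26067554]), np.float64(-0.1438218841408574), (85, 65))
pad (array([0.43745676, 0.21232239]), np.float64(-0.13088611177801557), (81, 41))
mat (array([ 0.48005515, -0.23361987]), np.float64(1.4782111320241285), (197, 147))
holder (array([ 0.51185583, -0.00502916]), np.float64(0.2952140034173465), (140, 71))
lug1 (array([0.56691815, 0.00844552]), np.float64(-1.2810123423926534), (36, 10))
lug2 (array([0.56691815, 0.00844552]), np.float64(-1.2810123423926534), (36, 10))
tray (array([0.44475037, 0.21188496]), np.float64(1.4302386792021498), (214, 164))
```

```bash
cat >> h.py <<'E'
def best(p,close):
    """of the two half turns, the one with joint 6 nearest 1.5 (so no flips between stations)"""
    o=[(abs(q[5]-1.5),down(a)) for a in (close,close+np.pi) if (q:=bot.inverse_kinematics(p,down(a))) is not None]
    return min(o,key=lambda s:s[0])[1]
ZT=.15
CAR,BLK,PAD=(.4445,.2675,1.430),(.4350,.1560,1.426),(.4358,.2130,1.433)   # x, y, closing angle
MC,MB=(.484,-.189,1.478),(.4755,-.2815,1.478); HOLD=(.5119,-.005,1.866)
def pick(p,z,op,N):
    bot.set_gripper(op/92); go(p[0],p[1],ZT,p[2]); bot.line_to([p[0],p[1],z],max_speed=.1)
    print("at",np.round(bot.current_contact_force(),1)); bot.set_gripper(0,N)
    print("closed mm",92*bot.current_opening(),"grip",bot.current_grip_force()); bot.line_to([p[0],p[1],ZT],max_speed=.12)
    print("lifted mm",92*bot.current_opening(),"t",bot.current_clock())
def place(p,z,op):
    go(p[0],p[1],ZT,p[2]); bot.line_to([p[0],p[1],z+.015],max_speed=.12); bot.line_to([p[0],p[1],z],max_speed=.04)
    print("down F",np.round(bot.current_contact_force(),1)); bot.set_gripper(op/92); bot.line_to([p[0],p[1],ZT],max_speed=.12); print("t",bot.current_clock())
def snap(cam,name):
    import pickle; c=bot.read_camera(cam); pickle.dump(c,open(name+".pkl","wb")); cv2.imwrite(f"pics/{name}.png",c["pixels"]); return c
E
python3 - <<'E'
from h import *
pick(CAR,.021,76,20); place(MC,.0215,74)
c=snap("top","top1")
E
```

```text
at [ 1.1 -0.6 -0.2]
closed mm 0.20162367758250224 grip 0.0
lifted mm 0.6837348579131094 t 9.675
down F [0.5 0.2 0.8]
t 15.35
```

View pics/top1.png

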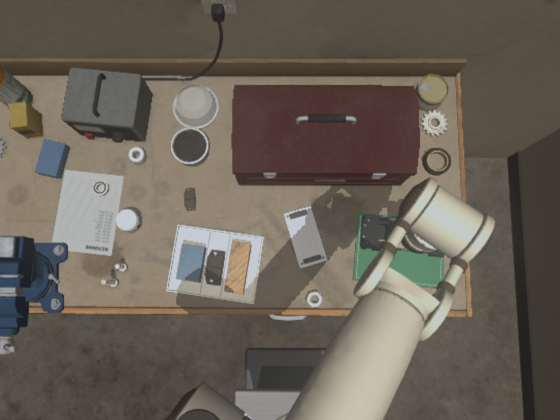

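The carton still stands at (190,262) and the gripper closed on nothing. I'll look from close above it.

```bash
python3 - <<'E'
from h import *
bot.set_gripper(76/92); print(92*bot.current_opening()); go(CAR[0],CAR[1],ZT,CAR[2]); print(bot.current_ee_pos()); 
bot.line_to([CAR[0],CAR[1],.06],max_speed=.12)
R=Ro.from_rotvec(bot.current_tool_rot()).as_matrix(); print(bot.current_ee_pos(),R.round(3))
c=snap("wrist","w2"); print(proj(c,[bot.current_ee_pos(),[.4445,.2675,.039]])); snap("scene","s2")
E
```

```text
76.14620842828067
[0.44498254 0.26679201 0.15001584]
[0.4452673  0.26765901 0.0608176 ] [[ 0.99  -0.141  0.001]
 [-0.141 -0.99   0.   ]
 [ 0.001 -0.001 -1.   ]]
[[279.74066071 233.91454389]
 [280.22121025 225.22427483]]
```

View pics/w2.png

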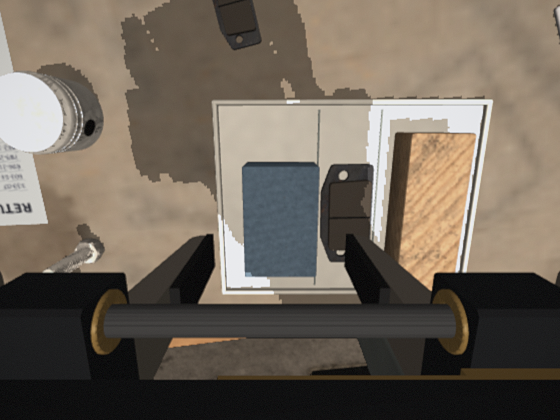

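View pics/s2.png

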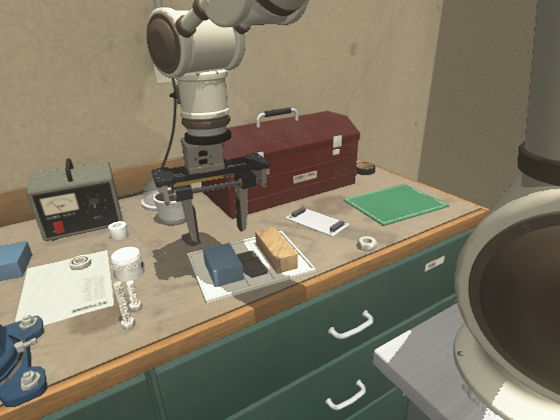

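Across the jaws the alignment is good: the tips at (212,235) and (350,235) straddle the carton, which spans columns 243–319. In the scene view the tips, at (195,243) and (240,228), look higher than expected. I'll descend and check the actual height.

```bash
python3 - <<'E'
from h import *
import pickle
c=pickle.load(open("s2.pkl","rb")); R=Ro.from_rotvec(bot.current_tool_rot()).as_matrix(); p=np.array(bot.current_ee_pos())
print("pred tips scene",proj(c,[p+R[:,1]*.045,p-R[:,1]*.045]).round(0), c["fy"])
for z in (.04,.021):
    bot.line_to([CAR[0],CAR[1],z],max_speed=.05); bot.hold(.3); print(bot.current_ee_pos(),np.round(bot.current_contact_force(),1))
c=snap("scene","s3"); a=cv2.resize(c["pixels"][160:310,130:330],None,fx=4,fy=4,interpolation=cv2.INTER_CUBIC); cv2.imwrite("pics/s3c.png",a)
bot.set_gripper(50/92,8); print(92*bot.current_opening(),bot.current_grip_force())
E
```

```text
pred tips scene [[243. 241.]
 [196. 252.]] 379.15197932628246
[0.44471518 0.26757886 0.04024666] [ 0.3 -0.   0.2]
[0.4447388  0.26755985 0.02127101] [ 0.7 -0.1  0.2]
50.03208279504828 0.0
```

View pics/s3c.png

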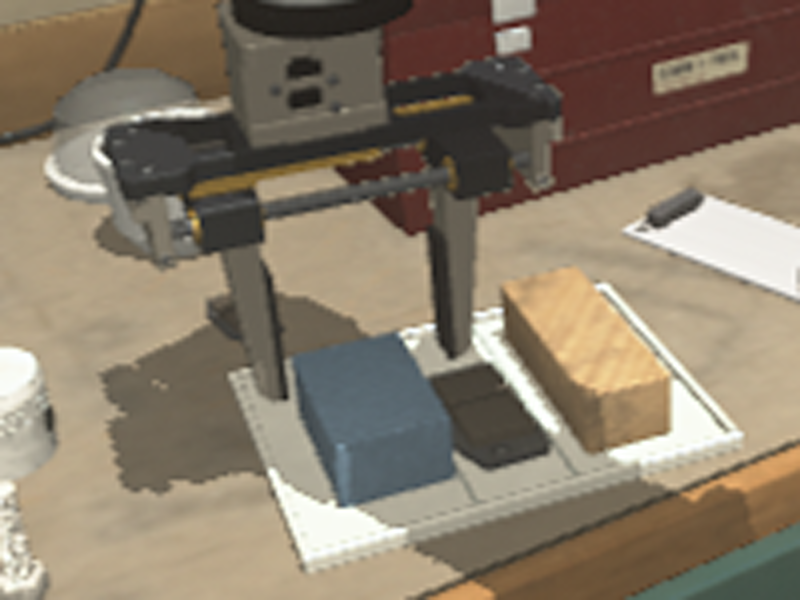

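In the scene crop the finger ends hang about level with the carton's top: crop (275,395) and (455,355), against its rear edge at row 340–360. That suggests the real tips sit about 20 mm above the reported TCP. I'll confirm with a gentle touch on the carton top, where z = 0.039.

```bash
python3 - <<'E'
from h import *
bot.set_gripper(20/92); f0=np.array(bot.current_contact_force()); z=.021
while z>-.004:
    z-=.0015; bot.line_to([CAR[0],CAR[1],z],max_speed=.03); bot.hold(.1); f=np.array(bot.current_contact_force())-f0
    if abs(f[2])>3: break
print(z,bot.current_ee_pos(),f.round(1)); c=snap("scene","s4"); snap("wrist","w4")
bot.line_to([CAR[0],CAR[1],.08],max_speed=.1); print(bot.current_clock())
for n in("s4","w4"):
    im=cv2.imread(f"pics/{n}.png"); 
    if n=="s4": cv2.imwrite("pics/s4c.png",cv2.resize(im[160:310,130:330],None,fx=4,fy=4,interpolation=cv2.INTER_CUBIC))
E
```

```text
0.010499999999999999 [0.44464768 0.26753739 0.0117641 ] [-4.5 -2.5 10.9]
24.6083
```

View pics/s4c.png

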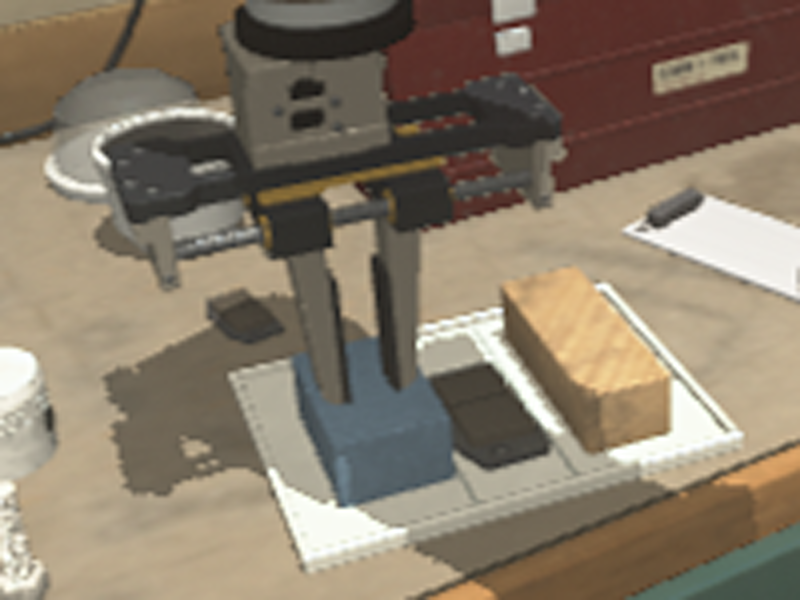

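Contact came at reported z ≈ 0.012, so the real tip is about 26.5 mm higher than reported, while xy is spot on (tips centred on the carton top). I'll correct z by that and carry on.

```bash
cat >> h.py <<'E'
DZ=.0265; ZT=.15-DZ
E
python3 - <<'E'
from h import *
pick(CAR,.021-DZ,76,20)
if 92*bot.current_opening()>45: place(MC,.022-DZ,74)
E
```

```text
at [-0.6  0.5  0.5]
closed mm 54.861503274108706 grip 20.000104308128357
lifted mm 54.597207746336366 t 28.9417
down F [-0.  -0.2 -1.8]
t 33.9167
```

```bash
python3 - <<'E'
from h import *
pick(BLK,.021-DZ,66,20)
if 92*bot.current_opening()>38:
    place(MB,.022-DZ,64)
    go(.45,.03,.33-DZ,1.42); snap("wrist","w5"); print(bot.current_clock())
E
```

```text
at [ 0.1 -0.2  0.4]
closed mm 44.79253266703442 grip 20.00006854534149
lifted mm 44.93465757452893 t 38.6583
down F [-1.   0.7 -1.5]
t 43.575
44.975
```

View pics/w5.png

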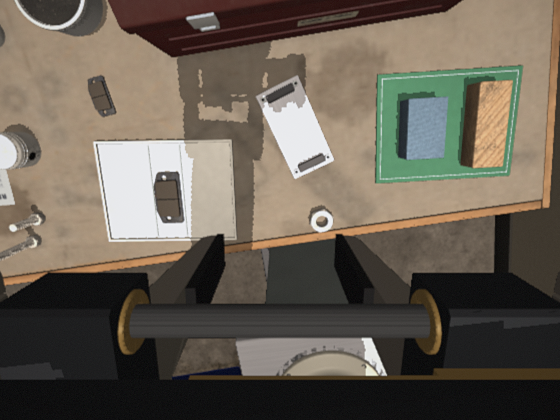

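Carton at (424,128) and block at (487,124) lie side by side on the mat, and the pad is still at (169,197). Next I pick the pad, touching the tray floor to set the height.

```bash
python3 - <<'E'
from h import *
import pickle
c=pickle.load(open("w5.pkl","rb")); H,S,V=cv2.split(cv2.cvtColor(c["pixels"],cv2.COLOR_BGR2HSV)); yy,xx=np.mgrid[:420,:560]
p,a,s=rect(c,(V<105)&(xx>148)&(xx<186)&(yy>165)&(yy<228),.010); print("pad",p,a,s)
if np.hypot(*(p-PAD[:2]))>.006: raise SystemExit
x,y=(p+np.array(PAD[:2]))/2; bot.set_gripper(62/92); go(x,y,ZT,PAD[2]); bot.line_to([x,y,.010-DZ],max_speed=.1)
bot.hold(.2); f0=np.array(bot.current_contact_force()); z=.010-DZ
while z>-.004-DZ:
    z-=.001; bot.line_to([x,y,z],max_speed=.02); bot.hold(.08); f=np.array(bot.current_contact_force())-f0
    if abs(f[2])>3: break
print("floor at cmd",z,"ee",bot.current_ee_pos(),f.round(1))
ze=bot.current_ee_pos()[2]; bot.line_to([x,y,ze+.0018],max_speed=.02); bot.hold(.1); print(bot.current_ee_pos(),np.round(bot.current_contact_force()-f0,1))
bot.set_gripper(0,25); print("mm",92*bot.current_opening(),bot.current_grip_force())
bot.line_to([x,y,ZT],max_speed=.12); print("mm",92*bot.current_opening(),bot.current_clock()); print("ZF",ze)
E
```

```text
pad [0.43741696 0.21215225] -0.1219679842356669 (82, 41)
floor at cmd -0.023500000000000007 ee [ 0.43689538  0.2126264  -0.02321332] [-1.3  0.5  3.3]
[ 0.43641458  0.21254078 -0.02158377] [-0.2  0.  -0.5]
mm 41.32273555658541 24.98888611793518
mm 41.11168018369235 52.475
ZF -0.023213319312890217
```

```bash
python3 - <<'E'
from h import *
import pickle
c=pickle.load(open("w5.pkl","rb")); H,S,V=cv2.split(cv2.cvtColor(c["pixels"],cv2.COLOR_BGR2HSV)); yy,xx=np.mgrid[:420,:560]
hb=(xx>250)&(xx<338)&(yy>68)&(yy<184)
p,a,s=rect(c,(S<40)&(V>130)&hb,.004); print("holder",p,a,s)
if np.hypot(*(p-HOLD[:2]))>.006: raise SystemExit
x,y=(p+np.array(HOLD[:2]))/2; go(x,y,ZT,HOLD[2]); bot.line_to([x,y,.012-DZ],max_speed=.12); bot.line_to([x,y,-.0210],max_speed=.03)
print(bot.current_ee_pos(),np.round(bot.current_contact_force(),1)); bot.set_gripper(56/92); bot.line_to([x,y,ZT],max_speed=.1)
go(.45,.03,.33-DZ,1.42); c=snap("wrist","w6"); print(bot.current_clock())
H,S,V=cv2.split(cv2.cvtColor(c["pixels"],cv2.COLOR_BGR2HSV))
cv2.imwrite("pics/w6c.png",cv2.resize(c["pixels"][55:195,225:365],None,fx=4,fy=4,interpolation=cv2.INTER_CUBIC))
print("pad",rect(c,(V<105)&hb,.010,(295,128)))
yy_=(xx>350)&(xx<540)&(yy>50)&(yy<200)
print("carton",rect(c,(H>95)&(H<125)&(S>40)&yy_,.039)); print("block",rect(c,(H>8)&(H<25)&(S>80)&yy_,.039))
E
```

```text
holder [ 0.51186072 -0.00506274] 0.29293710055386946 (140, 71)
[ 0.51169577 -0.00499954 -0.0211671 ] [ 0.4  0.4 -1.2]
57.9083
pad (array([ 0.51172308, -0.00451791]), np.float64(0.288834001551898), (81, 40))
carton (array([ 0.48504312, -0.18227097]), np.float64(-0.09374659932215224), (84, 66))
block (array([ 0.47604691, -0.27138779]), np.float64(-0.09435686268594345), (119, 62))
```

View pics/w6c.png

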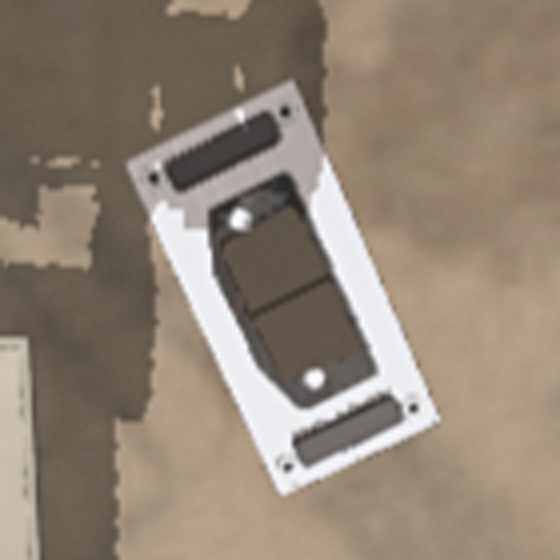

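The pad lies flat, lining up and centred between the lugs (crop centre (295,290)). Now the carton and block go back.

```bash
python3 - <<'E'
from h import *
pick(MC,.021-DZ,74,20)
if 92*bot.current_opening()<45: raise SystemExit("no carton")
place(CAR,.0215-DZ,74)
pick(MB,.021-DZ,64,20)
if 92*bot.current_opening()<38: raise SystemExit("no block")
place(BLK,.0215-DZ,64)
go(.42,.21,.33,1.42+np.pi); c=snap("wrist","w7"); go(.45,-.1,.30,1.42); snap("top","top7"); print(bot.current_clock())
H,S,V=cv2.split(cv2.cvtColor(c["pixels"],cv2.COLOR_BGR2HSV))
m=(H>8)&(H<25)&(S>95); n=(H>90)&(H<125)&(S>45)
import itertools
u=proj(c,[[.4345,.156,.039],[.444,.2675,.039]]); yy,xx=np.mgrid[:420,:560]
for k,mm,q in(("block",m,u[0]),("carton",n,u[1])): print(k,q,rect(c,mm&(abs(xx-q[0])<45)&(abs(yy-q[1])<60),.039,q))
E
```

```text
at [-0.1  0.2 -0.3]
closed mm 54.88148758786165 grip 20.000382363796234
lifted mm 55.044310578334624 t 62.55
down F [-0.1  0.3 -0.7]
t 67.5333
at [ 1.1 -0.8  0.6]
closed mm 45.07626939636011 grip 20.00023663043976
lifted mm 44.87294583985218 t 72.9583
down F [ 0.1  0.2 -1. ]
t 77.8917
80.05
block [312.17088087 157.64444044] (array([0.43465109, 0.15657588]), np.float64(-0.1370365491574983), (115, 43))
carton [239.88373456 162.53121906] (array([0.44469586, 0.26694397]), np.float64(-0.14261041216098036), (82, 54))
```

View pics/top7.png

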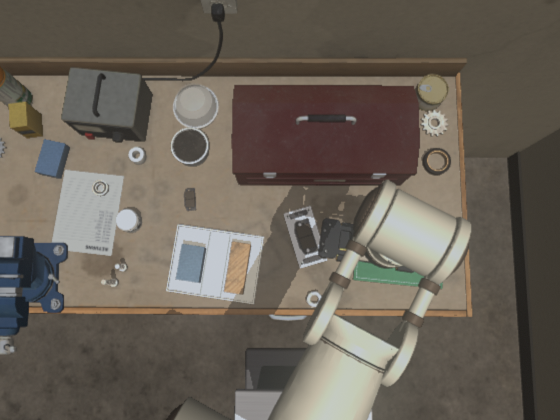

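Carton (190,262) and block (237,266) are back within about 2 mm of where they stood. The pad is in the holder at (305,237), the bystanders are undisturbed, and the arm is clear. Handing in.

```bash
python3 -c "
from workcell import bot
print(bot.job_done())"
```

```text
the job is handed in; nothing more can be done
None
```

The job is handed in with no verdict shown: the pad lies lining-up and centred in the holder, the block and carton are back within about 2 mm of where they stood, the bystanders look unmoved, and it took about 80 s; the first grasp closed empty because the real fingertips sat about 27 mm above the reported tool height, which I corrected by touch.

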